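Screw the hose-barb elbow into the clamped air coupling and stop at the mark

ROBOT

A 7-joint arm with a two-finger parallel gripper is mounted at the origin on the work surface. World frame = base frame: x ahead of the robot, y to its left, z up, the work surface at z = 0. Lengths are in m, angles in degrees, forces in N, time in s.
With the tool pointing down it reaches from about 0.425 to 0.875 m from the base axis. Payload 4.7 kg.
Tool frame: the origin (TCP) lies on the centre line of the jaws, within the pads' length; the fingertips stand 19 mm ahead of it and the grasp point (between the pads) is the TCP; z points along the fingers, y is the line along which they close (so a half turn about z gives the same grasp; the last joint's range is limited). The gripper opens to 87 mm and grips with 3 to 60 N. Pads are 19 mm wide; open, the fingers measure 117 mm over their backs; the gripper's body (75 mm by 190 mm) begins 51 mm behind the grasp point.
Start: joints at [77.985, 18.392, -4.016, 83.108, 1.295, 78.541, -3.26], TCP at [0.144, -0.634, 0.242] pointing down, gripper open.
Joint ranges: [-163.93, 163.93], [-17.29, 119.83], [-79.2, 71.16], [3.27, 140.29], [-89.18, 269.18], [5.43, 117.66], [-154.24, 154.24]. Speed limits (degrees/s): [147.25, 147.25, 180, 180, 180, 180, 180].

INTERFACE

Orientations are given as [roll, pitch, yaw] about the fixed x, y, z axes, in that order (R = Rz(yaw) Ry(pitch) Rx(roll)).
In Python, from cell import env, imaging gives the robot as it stands.
- The arm moves only by the shell command python3 -m crank 'ROWS' [OPENING] [FORCE]. ROWS is JSON, a list of rows, each an object of numbers: "x", "y", "z": the shift along the tool's x, y, z in m; "turn": the turn about the tool's z in rad. In form: [{"x": .., "y": .., "z": .., "turn": ..}, ...]. A call has 1 to 12 rows; each row is the pose to reach, as a shift and turn from the pose commanded when the call began, along the tool's axes at that moment; what a row does not reach only later rows make up. A row lasts 1/8 s, in which the tool goes at most 62.5 mm and 10.7 degrees, less where a joint would pass 70% of its speed; a pose out of reach is approached as far as the arm can. A call with a gripper value outside its range is refused whole. OPENING is the finger opening in m, from 0 to 0.087, set as the call begins (- or left out, the last holds). The fingers move at their own pace and stop on an object; FORCE is the grip in N (left out, the last holds). Time passes only in rows, so rows that repeat a pose let the fingers close. It gives the time, the measured TCP pose, the force, the opening and the grip force at its end, in the units of the state.
- env.get_obs(): the state, without advancing time (a new reading comes with each control period).
- imaging.read_camera(name): name is "scene" or "side" or "wrist"; returns the picture (400x640x3 uint8, red, green, blue); there is no depth.
- imaging.get_calibration(name): a dict with "camera_matrix" (3x3 intrinsics, pixels), "position" and "attitude" of the camera in the world. Camera axes: x right, y up, looking along -z (the intrinsics and any distortion apply to the point x, -y, -z); pixel columns grow to the right and rows downward; lengths in m; the calibration is good to about 2 mm. A picture is of the moment at which its call begins: read the wrist's pose just before it. get_calibration takes no time and is no camera call; for the wrist camera it gives the pose at the moment of the call.
- env.sign_off(): hands the job in; it is judged then, once.
The state is a dict: "time_s": time; "qpos": joint angles; "joint_velocities": joint speeds; "effort": joint torques, N m; "tool_pos": TCP position; "tool_rot": TCP orientation; "force": force on the tool from outside, world axes, zero at the start; "wrist_torque": the same for the moment, N m; "grip_width": finger opening in m; "grasp_force": force on a finger pad.
Only numpy, scipy, OpenCV 4.12 (cv2) and the standard library are available. Lean on these libraries where they do the work, as an engineer would, in place of code of your own. Each camera call takes 0.05 s, during which the arm holds its last target. There are 200 camera calls.

TASK

Take the brass hose-barb elbow out of the white stand and push its flat tongue fully down into the slot of the brass threaded insert in the coupling held in the small blue vice. Screw it in clockwise (seen from above); it gets stiffer towards the end: stop when the barb points straight along the white mark line, without overtightening past it, then let go and leave it standing upright in place. Leave the steel fitting, the plaster cast, the bur block and the pliers where they are.

Things in the scene. Friction and masses are not known exactly. Their poses are not given: they have to be found in the camera images.
- elbow: Loose brass elbow, 110-225 g, upright in either pocket of the stand. Origin: underside of its tongue; z up, x = barb direction. Tongue 26 (x) x 7 (y), 18 mm long, tapered over the last 4; flange 34 across, z 18-22, with a 6 mm wide tab at -x to 24.5 from the axis; square body 22 x 22, z 30-60 (grip its y faces from above at z 46); barb 14 across at z 48, ends 45 mm from the axis.
- barb_tip (a point): Free end of the elbow's barb, at (45, 0, 48) mm in the elbow's frame; axes as the elbow's.
- coupling: Fixed blue vice clamping the coupling: base 110 (x) x 130 (y) x 12 mm, jaws at +-y 52 high, screw handle out to 74 mm at -y; round steel housing 50 across, 59 high. Origin: underside, on the housing's axis; z up. x = the mark: white line on a black arm, 24 to 79 mm out, 60 high. The barb must end pointing along this +x.
- slot (a point): Centre of the slot's mouth in the brass insert (40 mm across), 66 mm above the table, minus its sinking. Slot 30 mm along this point's x, 10 along y, 21 deep: the tongue has 1.5 mm play a side (0.11 rad), its flange rests on the insert's rim. Turns with the insert. Enter with the barb along this +x; the other way round ends half a turn off the mark.
- insert (a joint): Turn of the insert, rad, growing clockwise from above, 0 to 1.95 (hard stop). Starts at 0.1 to 0.5; at 1.5 the slot's x lies along the mark, before that 1.5 minus this value anticlockwise of it. Sinks 1 mm per rad. Takes 0.06 N m; in the last 0.4 rad before the mark the collar adds to that. Stays where left. Beyond 1.75 it is overtightened.
- stand: Fixed white block 60 (x) x 170 (y) x 30 mm; two pockets at y = +50 and -50 mm hold the two fittings, flanges on its top, feet 18 mm deep with 1 mm play, the elbow's barb along the stand's +x. Origin: centre of the underside.
- straight: Grey steel straight hose-barb fitting in the stand's other pocket, 34 mm across, its vertical barb 78 mm above its origin (foot underside). Leave it alone.
- cast: Plaster dental cast, 68 mm across, 36 mm high, lying loose between the stand and the vice. Origin: centre of the underside. Leave it alone.
- bur_block: White block 50 by 120 by 22 mm with small burs standing to 55 mm, loose. Origin: centre of the underside. Leave it alone.
- pliers: Steel pliers, 130 mm long, lying loose, 12 mm high. Origin: on the table near their middle. Leave them alone.
- collar (a joint): Turn of the red drag collar (52 mm across, on top of the housing), rad, clockwise from above, 0 at the start. Its lug (6 mm, top 71 mm above the table, 23 mm from the axis on the side opposite the mark) meets the elbow's tab about 0.4 rad before the mark and is pushed along: it adds 0.2 N m at once, rising to 0.32 N m at the mark. It stays where left; on release the elbow springs back by 0.03 to 0.1 rad.

How it is judged:
By the outcome, as a careful person would: the job done as asked, in the order asked, and still so for the second after the job is handed in, with the robot touching nothing.
It also fails if it takes over 61 s, if anything falls off the work surface, if the arm or the gripper's body presses on something with over 40 N, if the wrist force passes 120 N, or if a joint passes its speed limit or range.

## Working session

There is one attempt and no reset: what is moved stays moved. The work goes in short steps, Python scripts to look and compute and a shell command to move; the robot and the scene stay as the last step left them, time stands still between calls to the robot, and variables do not carry over. Pictures are saved under pics/ and viewed, at most 10 in all, crops included, and the job is handed in when it is done.

```bash
mkdir -p pics; ls
python3 - <<'E'
from cell import env, imaging
import cv2
for n in("scene","side"):
    im=imaging.read_camera(n); cv2.imwrite(f"pics/{n}0.png",im[:,:,::-1])
    print(n,imaging.get_calibration(n))
o=env.get_obs();print(o)
E
```

```text
pics
scene {'camera_matrix': array([[484.65941014,   0.        , 311.71899647],
       [  0.        , 484.65941014, 211.27043969],
       [  0.        ,   0.        ,   1.        ]]), 'position': array([ 1.34999589, -0.40156006,  0.82943812]), 'attitude': array([47.42587262,  0.20946965, 61.32633334])}
side {'camera_matrix': array([[462.51317633,   0.        , 319.92233144],
       [  0.        , 462.51317633, 207.73110352],
       [  0.        ,   0.        ,   1.        ]]), 'position': array([0.29220824, 0.74508172, 0.61626138]), 'attitude': array([  55.81804099,   -1.36639963, -157.10570762])}
{'time_s': 0.1, 'qpos': array([77.98410091, 18.43525496, -4.01500053, 83.16701622,  1.2975488 ,
       78.54105569, -3.26031947]), 'joint_velocities': array([-0.00439064, -0.05521663, -0.04050598, -0.02551011, -0.0409892 ,
        0.06324377, -0.01161459]), 'effort': array([-1.56715614e-04, -4.92566121e+01, -4.05678023e-01, -3.13399494e+01,
       -6.40360638e-02,  3.95180297e-02,  1.04259839e-04]), 'tool_pos': array([ 0.14410138, -0.63335782,  0.24057363]), 'tool_rot': array([-1.79902044e+02,  8.08118657e-03,  1.28251659e+01]), 'force': array([-0.74552764,  0.34253459,  0.13274341]), 'wrist_torque': array([0.02746624, 0.06580091, 0.04103284]), 'grasp_force': 0.0, 'grip_width': 0.0869227346911135}
```

View pics/scene0.png

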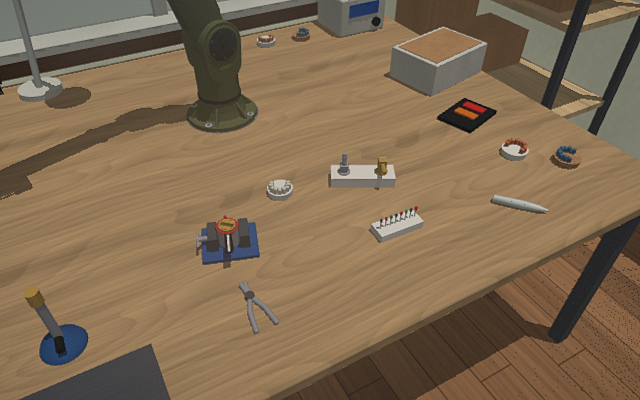

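View pics/side0.png

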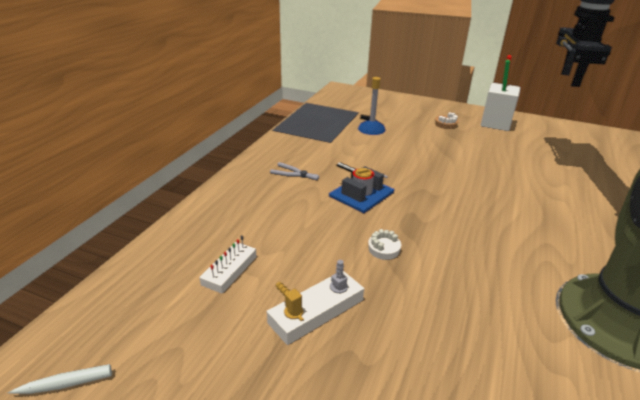

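The scene view shows the elbow at about (382,166), the steel fitting at (344,165), the insert at (227,226) and the cast at (280,188). In the side view the elbow is at (292,300), the fitting at (340,278) and the insert at (363,173).

```bash
cat > h.py <<'E'
from cell import env, imaging
import numpy as np, cv2
from scipy.spatial.transform import Rotation as R
def ray(c,u,v):
    K=c["camera_matrix"]; d=np.linalg.solve(K,[u,v,1.]); 
    return np.array(c["position"]), R.from_euler("xyz",c["attitude"],degrees=True).as_matrix()@(d*[1,-1,-1])
def onz(c,u,v,z):
    p,d=ray(c,u,v); return p+d*(z-p[2])/d[2]
def proj(c,P):
    q=R.from_euler("xyz",c["attitude"],degrees=True).as_matrix().T@(np.array(P)-c["position"])*[1,-1,-1]
    k=c["camera_matrix"]@q; return k[:2]/k[2]
def toolshift(P,o=None):
    o=o or env.get_obs(); return R.from_euler("xyz",o["tool_rot"],degrees=True).inv().apply(np.array(P)-o["tool_pos"])
E
python3 - <<'E'
from h import *
s=imaging.get_calibration("scene");d=imaging.get_calibration("side")
for n,a,b,z in[("elbow body top",(382,160),(291,294),.072),("straight top",(344,155),(340,265),.09),("insert",(227,226),(363,173),.066),("cast",(280,186),(385,242),.03),("mark tip",(228,250),(340,166),.06),("lug", (0,0),(0,0),.07),]:
    print(n,onz(s,*a,z).round(3),onz(d,*b,z).round(3))
im=imaging.read_camera("scene"); A=cv2.resize(im[140:200,310:410],None,fx=6,fy=6,interpolation=cv2.INTER_CUBIC)
B=cv2.resize(im[205:275,190:290],None,fx=6,fy=6,interpolation=cv2.INTER_CUBIC)
cv2.imwrite("pics/c.png",np.vstack([A,B])[:780,:,::-1][:,:600][::1] if 0 else np.hstack([cv2.resize(A,(400,240)),cv2.resize(B,(400,280))[:240]])[:,:,::-1])
E
```

```text
elbow body top [0.54  0.247 0.072] [0.537 0.254 0.072]
straight top [0.494 0.158 0.09 ] [0.483 0.173 0.09 ]
insert [ 0.57  -0.196  0.066] [ 0.559 -0.186  0.066]
cast [ 0.461 -0.012  0.03 ] [0.446 0.003 0.03 ]
mark tip [ 0.635 -0.22   0.06 ] [ 0.625 -0.205  0.06 ]
lug [-1.261 -0.553  0.07 ] [ 3.074 -1.177  0.07 ]
```

Run:
```python
from h import *
c=imaging.get_calibration("wrist"); print(c); o=env.get_obs()
T=R.from_euler("xyz",o["tool_rot"],degrees=True);print(T.inv().apply(c["position"]-o["tool_pos"]), (T.inv()*R.from_euler("xyz",c["attitude"],degrees=True)).as_matrix().round(3))
print(toolshift([.52,-.21,.26]), toolshift([.53,.2,.26]))
```

```text
{'camera_matrix': array([[354.38821964,   0.        , 319.4847488 ],
       [  0.        , 354.38821964, 199.9742758 ],
       [  0.        ,   0.        ,   1.        ]]), 'position': array([ 0.22035461, -0.61648935,  0.38315183]), 'attitude': array([-16.65680868,   0.11772813, -77.13517221])}
[ 0.07807886  0.00019733 -0.14245751] [[ 0.001  0.958  0.287]
 [ 1.    -0.001  0.   ]
 [ 0.001  0.287 -0.958]]
[ 0.46048487 -0.32945874 -0.01884586] [ 0.56123829 -0.72701176 -0.0182585 ]
```

View pics/c.png

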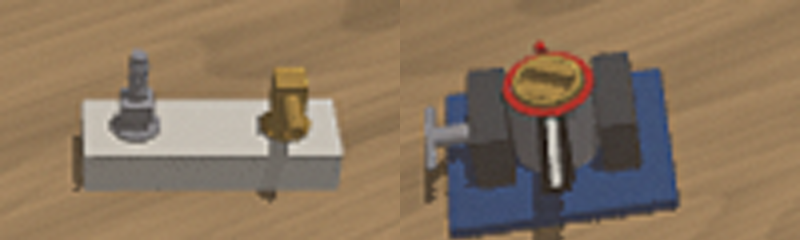

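The crop shows the slot in the insert lying nearly crosswise to the mark line, with the barb of the elbow pointing towards the scene camera. I'll move over the vice.

```bash
python3 -m crank '[{"x":0.05,"y":-0.034,"z":-0.01},{"x":0.1,"y":-0.068,"z":-0.02},{"x":0.15,"y":-0.1,"z":-0.02},{"x":0.2,"y":-0.135,"z":-0.02},{"x":0.25,"y":-0.17,"z":-0.02},{"x":0.3,"y":-0.2,"z":-0.02},{"x":0.35,"y":-0.235,"z":-0.02},{"x":0.4,"y":-0.27,"z":-0.02},{"x":0.45,"y":-0.305,"z":-0.02},{"x":0.49,"y":-0.33,"z":-0.02},{"x":0.504,"y":-0.34,"z":-0.02},{"x":0.504,"y":-0.34,"z":-0.02}]'
python3 - <<'E'
from h import *
import json
c=imaging.get_calibration("wrist"); im=imaging.read_camera("wrist")
print(env.get_obs()["qpos"],env.get_obs()["tool_rot"])
cv2.imwrite("pics/w1.png",im[:,:,::-1])
import pickle; pickle.dump(c,open("w1.pkl","wb"))
E
```

```text
[77.98606743 18.42273867 -4.01680331 83.14972793  1.29672479 78.5401721
 -3.25909977] [-1.79932663e+02  5.92571374e-03  1.28255781e+01]invalid input
```

View pics/w1.png

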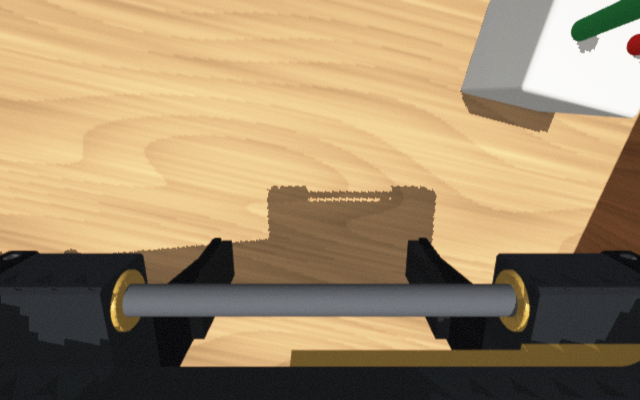

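The call was refused (probably every key is needed). The picture still shows the start view: the fingers fill the lower half, so a target should lie about 5 cm ahead of the TCP.

```bash
python3 -m crank '[{"x":0.05,"y":-0.036,"z":-0.01,"turn":0},{"x":0.1,"y":-0.072,"z":-0.02,"turn":0},{"x":0.15,"y":-0.11,"z":-0.02,"turn":0},{"x":0.2,"y":-0.145,"z":-0.02,"turn":0},{"x":0.25,"y":-0.18,"z":-0.02,"turn":0},{"x":0.3,"y":-0.22,"z":-0.02,"turn":0},{"x":0.35,"y":-0.255,"z":-0.02,"turn":0},{"x":0.39,"y":-0.29,"z":-0.02,"turn":0},{"x":0.43,"y":-0.325,"z":-0.02,"turn":0},{"x":0.45,"y":-0.34,"z":-0.02,"turn":0},{"x":0.45,"y":-0.34,"z":-0.02,"turn":0},{"x":0.45,"y":-0.34,"z":-0.02,"turn":0}]'
python3 - <<'E'
from h import *
c=imaging.get_calibration("wrist"); im=imaging.read_camera("wrist")
print(env.get_obs()["qpos"])
cv2.imwrite("pics/w2.png",im[:,:,::-1])
import pickle; pickle.dump(c,open("w1.pkl","wb"))
E
```

```text
time_s: 1.7
tool_pos: [0.5066, -0.2039, 0.2613]
tool_rot: [180.0, 0.1, 12.7]
force: [0.4, 0.1, 0.4]
grip_width: 0.087
grasp_force: 0.0
[ 45.19052852   6.8196039  -28.1574252   95.50820631   3.33488689
  78.52813814 -60.79824066]
```

View pics/w2.png

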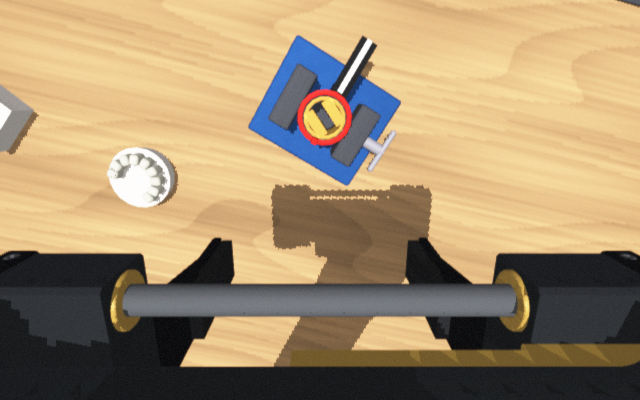

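The wrist view shows the insert at about (325,117), the slot running from (316,104) to (334,130), and the mark line from (340,92) up to (370,42). I'll measure these by colour.

```bash
cat > vice.py <<'E'
from h import *
import pickle
c=pickle.load(open("w1.pkl","rb")); im=cv2.imread("pics/w2.png").astype(int)
b,g,r=im[...,0],im[...,1],im[...,2]
v,u=np.mgrid[:400,:640]
near=np.hypot(u-325,v-117)
red=(r>150)&(g<70)&(b<80)&(near<40)
e=cv2.fitEllipse(cv2.convexHull(np.argwhere(red)[:,::-1].astype(np.int32)))
print("ring",e, onz(c,*e[0],.065))
brass=(r>130)&(g>100)&(b<120)&(near<26)
be=cv2.fitEllipse(cv2.convexHull(np.argwhere(brass)[:,::-1].astype(np.int32))); print("brass",be,onz(c,*be[0],.0657))
slot=(r<110)&(near<19)
n,l,st,ce=cv2.connectedComponentsWithStats(slot.astype(np.uint8)); k=1+st[1:,4].argmax()
P=np.array([onz(c,x,y,.0657)[:2] for y,x in np.argwhere(l==k)])
w,V=np.linalg.eigh(np.cov(P.T)); print("slot",st[k],P.mean(0),np.sqrt(12*w),np.degrees(np.arctan2(V[1,1],V[0,1])))
wh=(im.min(2)>170)&(u>333)&(u<378)&(v>30)&(v<100)
L=np.array([onz(c,x,y,.06)[:2] for y,x in np.argwhere(wh)])
w,V=np.linalg.eigh(np.cov(L.T)); print("mark",len(L),L.mean(0),np.sqrt(12*w),np.degrees(np.arctan2(V[1,1],V[0,1])))
E
python3 vice.py
```

```text
ring ((324.0386962890625, 116.89830780029297), (54.05179214477539, 56.443458557128906), 176.81964111328125) [ 0.56356467 -0.19554511  0.065     ]
brass ((324.08697509765625, 117.53350830078125), (42.82781219482422, 44.4008903503418), 3.482712745666504) [ 0.56305282 -0.19570036  0.0657    ]
slot [311 101  24  29 261] [ 0.56451985 -0.19410285] [0.00847882 0.02671507] 46.03922831965817
mark 364 [ 0.61365152 -0.21246043] [0.00535572 0.05257896] 161.83014595445093
```

```bash
python3 -m crank '[{"x":0.01,"y":-0.046,"z":0,"turn":0.07},{"x":0.02,"y":-0.092,"z":0,"turn":0.14},{"x":0.03,"y":-0.138,"z":0,"turn":0.21},{"x":0.04,"y":-0.184,"z":0,"turn":0.28},{"x":0.05,"y":-0.23,"z":0,"turn":0.35},{"x":0.06,"y":-0.276,"z":0,"turn":0.42},{"x":0.07,"y":-0.322,"z":0,"turn":0.5},{"x":0.08,"y":-0.368,"z":0,"turn":0.57},{"x":0.09,"y":-0.414,"z":0,"turn":0.64},{"x":0.097,"y":-0.459,"z":0,"turn":0.71},{"x":0.097,"y":-0.459,"z":0,"turn":0.71},{"x":0.097,"y":-0.459,"z":0,"turn":0.71}]'
python3 - <<'E'
from h import *
c=imaging.get_calibration("wrist"); im=imaging.read_camera("wrist")
print(env.get_obs()["qpos"])
cv2.imwrite("pics/w3.png",im[:,:,::-1])
import pickle; pickle.dump(c,open("w3.pkl","wb"))
E
```

```text
time_s: 3.25
tool_pos: [0.5008, 0.2652, 0.2613]
tool_rot: [179.9, -0.0, -28.0]
force: [-0.4, -1.3, -0.5]
grip_width: 0.0868
grasp_force: 0.0
[   4.89301707   11.01508703  -40.13990366   92.44831492    7.28464472
   79.22014456 -154.18106792]
```

View pics/w3.png

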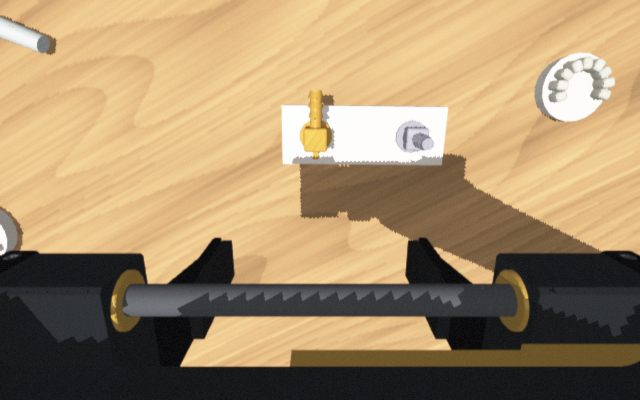

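The elbow's body is at about (315,137), its barb pointing up to (316,93) and its tab at (316,156). The stand's top has corners near (282,105), (447,107), (443,164) and (283,164). I'll measure both by colour.

Run:
```python
from h import *
import pickle
c=pickle.load(open("w3.pkl","rb")); im=cv2.imread("pics/w3.png").astype(int)
b,g,r=im[...,0],im[...,1],im[...,2]; v,u=np.mgrid[:400,:640]
wh=(im.min(2)>195)&(u>270)&(u<455)&(v>95)&(v<175)
n,l,st,ce=cv2.connectedComponentsWithStats(wh.astype(np.uint8)); k=1+st[1:,4].argmax()
P=np.array([onz(c,x,y,.03)[:2] for y,x in np.argwhere(l==k)],np.float32)
rc=cv2.minAreaRect(P*1000);print("stand top",rc)
br=(r>90)&(r-b>80)&(u>295)&(u<335)&(v>85)&(v<162)&(r-g<90)
Q=np.argwhere(br)
for row in range(86,162,2): 
    a=Q[Q[:,0]==row][:,1]; print(row,a.min() if len(a) else None,a.max() if len(a) else None,end="; ")
print()
for uv in [(315.5,130),(315.5,93)]: print(onz(c,*uv,.072),onz(c,*uv,.060))
# model of the elbow for a candidate pose
```

```text
stand top ((503.49676513671875, 188.95541381835938), (131.001220703125, 57.885581970214844), 61.4329833984375)
86 296 334; 88 296 334; 90 296 334; 92 296 334; 94 296 334; 96 296 334; 98 296 334; 100 296 334; 102 296 334; 104 308 334; 106 309 321; 108 310 320; 110 310 320; 112 310 320; 114 310 321; 116 309 321; 118 310 320; 120 310 320; 122 308 323; 124 305 326; 126 303 328; 128 302 328; 130 301 329; 132 300 330; 134 300 330; 136 300 330; 138 300 330; 140 301 329; 142 302 328; 144 303 327; 146 304 326; 148 304 326; 150 305 325; 152 313 318; 154 313 317; 156 313 317; 158 314 316; 160 None None; 
[0.54326598 0.24590772 0.072     ] [0.54231005 0.2465468  0.06      ]
[0.57209644 0.23051123 0.072     ] [0.57218316 0.23059349 0.06      ]
```

Run:
```python
from h import *
import pickle
c=pickle.load(open("w3.pkl","rb"))
f=onz(c,315.1,136.3,.034); print(f)
# predicted picture rows for a candidate axis
D=R.from_euler("z",-28.3,degrees=True)
for a in (f[:2],):
  for p in [(0,0,22),(17,0,22),(-17,0,22),(0,17,22),(-24.5,0,22),(-11,11,60),(11,11,60),(45,0,55)]:
    print(p,proj(c,D.apply(np.array(p)/1000)+[a[0],a[1],.012]).round(1))
print("shift", toolshift([f[0],f[1],.058]), proj(c,[.5008,.2652,.058]))
```

```text
[0.53477201 0.25131962 0.034     ]
(0, 0, 22) [315.1 136.3]
(17, 0, 22) [315.2 119.5]
(-17, 0, 22) [315.  152.7]
(0, 17, 22) [298.6 136.2]
(-24.5, 0, 22) [315.  159.8]
(-11, 11, 60) [302.9 152.6]
(11, 11, 60) [302.8 128.9]
(45, 0, 55) [314.9  90.4]
shift [ 0.03544271 -0.00473669  0.20331983] [318.62502476 175.97211273]
```

```bash
python3 -m crank '[{"x":0.018,"y":-0.002,"z":0.0,"turn":0},{"x":0.036,"y":-0.0047,"z":0.03,"turn":0},{"x":0.036,"y":-0.0047,"z":0.08,"turn":0},{"x":0.036,"y":-0.0047,"z":0.12,"turn":0},{"x":0.036,"y":-0.0047,"z":0.14,"turn":0},{"x":0.036,"y":-0.0047,"z":0.14,"turn":0}]'
python3 - <<'E'
from h import *
print(env.get_obs()["qpos"], toolshift([.535,.2513,.058]))
E
```

```text
time_s: 4.05
tool_pos: [0.5348, 0.2507, 0.1195]
tool_rot: [179.8, 0.1, -28.1]
force: [-0.9, -0.5, 0.4]
grip_width: 0.0869
grasp_force: 0.0
[  -2.45288459   19.12131092  -30.01066189   99.12373658   10.44752218
   64.76465806 -153.70011281] [-2.60312526e-05 -8.01159402e-04  6.14940763e-02]
```

```bash
python3 -m crank '[{"x":0,"y":-0.0008,"z":0.03,"turn":0},{"x":0,"y":-0.0008,"z":0.05,"turn":0},{"x":0,"y":-0.0008,"z":0.061,"turn":0},{"x":0,"y":-0.0008,"z":0.061,"turn":0}]' && python3 -m crank '[{"x":0,"y":0,"z":0,"turn":0},{"x":0,"y":0,"z":0,"turn":0},{"x":0,"y":0,"z":0,"turn":0},{"x":0,"y":0,"z":0,"turn":0},{"x":0,"y":0,"z":0,"turn":0},{"x":0,"y":0,"z":0,"turn":0}]' 0.01 50
python3 -c "
from h import *
print(env.get_obs()['qpos'],env.get_obs()['wrist_torque'])"
```

```text
time_s: 4.55
tool_pos: [0.5353, 0.254, 0.0607]
tool_rot: [180.0, -0.0, -27.9]
force: [0.1, 0.9, 0.6]
grip_width: 0.0868
grasp_force: 0.0
time_s: 5.3
tool_pos: [0.5346, 0.2547, 0.0605]
tool_rot: [180.0, -0.0, -27.9]
force: [0.3, -1.0, -0.0]
grip_width: 0.0348
grasp_force: 0.0
[  -7.73784106   22.10730365  -24.23650986  102.00327374   10.48802404
   58.11085036 -153.81549471] [0.05001138 0.07799863 0.01160419]
```

```bash
python3 -m crank '[{"x":0,"y":0.0,"z":0,"turn":0},{"x":0,"y":0,"z":0,"turn":0},{"x":0,"y":0,"z":0,"turn":0}]' 0.06
python3 -c "
from h import *
print(env.get_obs()['qpos'],toolshift([.535,.2513,.058]))"
```

```text
time_s: 5.68
tool_pos: [0.5347, 0.2547, 0.0605]
tool_rot: [180.0, -0.0, -27.9]
force: [0.9, 1.1, 0.1]
grip_width: 0.0558
grasp_force: 0.0
[  -7.73624581   22.10621573  -24.23333506  102.00131833   10.48612121
   58.11302621 -153.81676102] [0.00188209 0.00283145 0.00251143]
```

```bash
python3 -m crank '[{"x":0.001,"y":0.0015,"z":0.001,"turn":0},{"x":0.0018,"y":0.0028,"z":0.0025,"turn":0},{"x":0.0018,"y":0.0028,"z":0.0025,"turn":0},{"x":0.0018,"y":0.0028,"z":0.0025,"turn":0}]'
python3 -c "
from h import *
print(env.get_obs()['qpos'],toolshift([.535,.2513,.058]))"
```

```text
time_s: 6.18
tool_pos: [0.5349, 0.2514, 0.058]
tool_rot: [180.0, 0.0, -27.9]
force: [0.2, 0.5, 0.0]
grip_width: 0.0601
grasp_force: 0.0
[  -7.4857789    22.14732714  -24.15106726  102.2735184    10.50283184
   57.79557598 -153.54012114] [ 1.09856250e-04  2.14273020e-05 -3.06735865e-05]
```

```bash
python3 -m crank '[{"x":0,"y":0,"z":0,"turn":0},{"x":0,"y":0,"z":0,"turn":0},{"x":0,"y":0,"z":0,"turn":0},{"x":0,"y":0,"z":0,"turn":0},{"x":0,"y":0,"z":0,"turn":0},{"x":0,"y":0,"z":0,"turn":0},{"x":0,"y":0,"z":0,"turn":0},{"x":0,"y":0,"z":0,"turn":0}]' 0.01 50
```

```text
time_s: 7.18
tool_pos: [0.5349, 0.2514, 0.058]
tool_rot: [180.0, -0.0, -27.9]
force: [0.1, 0.0, 0.2]
grip_width: 0.0217
grasp_force: 50.0
```

```bash
python3 -m crank '[{"x":0,"y":0,"z":-0.006,"turn":0},{"x":0,"y":0,"z":-0.015,"turn":0},{"x":0,"y":0,"z":-0.03,"turn":0},{"x":0,"y":0,"z":-0.06,"turn":-0.05},{"x":0,"y":0,"z":-0.1,"turn":-0.15},{"x":0,"y":0,"z":-0.13,"turn":-0.3},{"x":0,"y":0,"z":-0.13,"turn":-0.4},{"x":0,"y":0,"z":-0.13,"turn":-0.4}]'
python3 -c "
from h import *
print(env.get_obs()['qpos'],env.get_obs()['grip_width'],toolshift([.563,-.196,.188]),toolshift([.55,.03,.188]))"
```

```text
time_s: 8.18
tool_pos: [0.5351, 0.2515, 0.1893]
tool_rot: [-180.0, -0.1, -5.0]
force: [0.0, 0.4, -2.9]
grip_width: 0.0216
grasp_force: 50.0
[  -3.37439265   15.12512339  -28.60187467   95.0632456     7.58900936
   71.65677673 -128.52914673] 0.02157727351513407 [0.06679107 0.44335164 0.00116819] [0.03413192 0.21934633 0.00122746]
```

```bash
python3 -m crank '[{"x":0.001,"y":0.02,"z":0,"turn":-0.05},{"x":0.003,"y":0.065,"z":0,"turn":-0.15},{"x":0.005,"y":0.12,"z":0,"turn":-0.25},{"x":0.008,"y":0.175,"z":0,"turn":-0.35},{"x":0.01,"y":0.23,"z":0,"turn":-0.45},{"x":0.013,"y":0.285,"z":0,"turn":-0.55},{"x":0.015,"y":0.34,"z":0,"turn":-0.65},{"x":0.018,"y":0.395,"z":0,"turn":-0.75},{"x":0.02,"y":0.45,"z":0,"turn":-0.85},{"x":0.0225,"y":0.485,"z":0,"turn":-0.89},{"x":0.0225,"y":0.497,"z":0,"turn":-0.89},{"x":0.0225,"y":0.497,"z":0,"turn":-0.89}]'
python3 - <<'E'
from h import *
import pickle
env.get_obs()
c=imaging.get_calibration("wrist"); im=imaging.read_camera("wrist")
cv2.imwrite("pics/w4.png",im[:,:,::-1]); pickle.dump(c,open("w4.pkl","wb"))
u,v=proj(c,[.5633,-.1957,.0657]).astype(int); print(u,v)
A=im[max(0,v-45):v+45,u-60:u+60]
cv2.imwrite("pics/w4v.png",np.vstack([cv2.resize(A,(480,360),interpolation=cv2.INTER_CUBIC),cv2.resize(im,(480,240) if 0 else (384,240)) if 0 else cv2.copyMakeBorder(cv2.resize(im,(384,240)),0,0,0,96,0)])[:,:,::-1])
E
```

```text
time_s: 9.68
tool_pos: [0.5144, -0.2454, 0.1878]
tool_rot: [-179.9, -0.0, 45.9]
force: [0.2, -1.0, -1.7]
grip_width: 0.0214
grasp_force: 50.0
321 106
```

View pics/w4v.png

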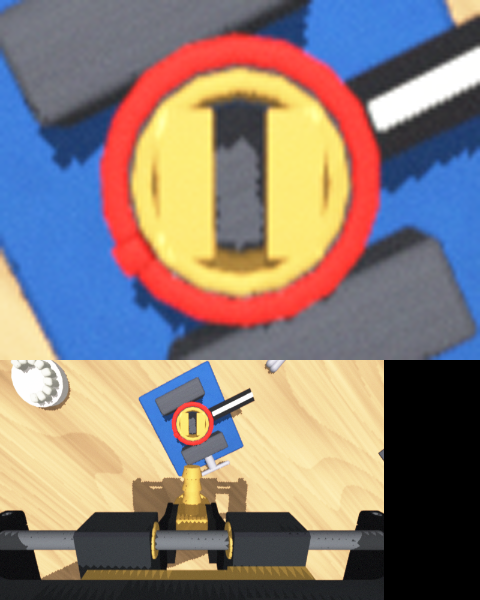

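The slot runs straight along the tool x axis, about 1° clockwise of it. The insert's centre is where predicted, at (321,106), so the first estimate holds.

```bash
python3 -c "
from h import *
print(toolshift([.5633,-.1957,.118]))"
```

```text
[0.06839398 0.00151676 0.06990108]
```

```bash
python3 -m crank '[{"x":0.03,"y":0.0005,"z":0,"turn":0},{"x":0.06,"y":0.0015,"z":0,"turn":0.01},{"x":0.0684,"y":0.0015,"z":0.02,"turn":0.01},{"x":0.0684,"y":0.0015,"z":0.045,"turn":0.01},{"x":0.0684,"y":0.0015,"z":0.063,"turn":0.01},{"x":0.0684,"y":0.0015,"z":0.07,"turn":0.01},{"x":0.0684,"y":0.0015,"z":0.07,"turn":0.01}]'
python3 - <<'E'
from h import *
print(toolshift([.5633,-.1957,.0936]),env.get_obs()['qpos'])
E
```

```text
time_s: 10.6
tool_pos: [0.5627, -0.1976, 0.1176]
tool_rot: [-180.0, 0.0, 45.5]
force: [0.2, -0.1, -1.6]
grip_width: 0.0216
grasp_force: 50.0
[ 0.0018476  -0.00089236  0.02395373] [ 28.90235536  17.79915377 -14.30824706  99.04163903   4.83418209
  63.81431606 -31.43110453]
```

```bash
python3 -m crank '[{"x":0.0015,"y":-0.0009,"z":0,"turn":0},{"x":0.0015,"y":-0.0009,"z":0.004,"turn":0},{"x":0.0015,"y":-0.0009,"z":0.008,"turn":0},{"x":0.0015,"y":-0.0009,"z":0.011,"turn":0},{"x":0.0015,"y":-0.0009,"z":0.011,"turn":0}]'
python3 - <<'E'
from h import *
o=env.get_obs();print(toolshift([.5633,-.1957,.0936]),o["wrist_torque"])
E
```

```text
time_s: 11.22
tool_pos: [0.5633, -0.1957, 0.1066]
tool_rot: [-180.0, 0.0, 45.5]
force: [-0.4, -1.3, -1.2]
grip_width: 0.0214
grasp_force: 50.0
[7.34061848e-05 6.79160215e-06 1.30141439e-02] [-0.05208653 -0.0170368  -0.00051606]
```

```bash
python3 -m crank '[{"x":0,"y":0,"z":0.004,"turn":0},{"x":0,"y":0,"z":0.008,"turn":0},{"x":0,"y":0,"z":0.011,"turn":0},{"x":0,"y":0,"z":0.0125,"turn":0},{"x":0,"y":0,"z":0.013,"turn":0},{"x":0,"y":0,"z":0.013,"turn":0}]'
python3 - <<'E'
from h import *
o=env.get_obs();print(toolshift([.5633,-.1957,.0936]),o["wrist_torque"])
E
```

```text
time_s: 11.98
tool_pos: [0.5636, -0.1958, 0.0941]
tool_rot: [180.0, 0.0, 45.5]
force: [0.2, 0.5, -2.6]
grip_width: 0.0218
grasp_force: 50.0
[-0.0001143  -0.00027412  0.00049312] [-0.03719056 -0.03871981  0.03568467]
```

```bash
python3 -m crank '[{"x":0,"y":0,"z":0.0005,"turn":0},{"x":0,"y":0,"z":0.001,"turn":0},{"x":0,"y":0,"z":0.001,"turn":0}]'
python3 - <<'E'
from h import *
o=env.get_obs();print(toolshift([.5633,-.1957,.0936]),o["wrist_torque"])
E
```

```text
time_s: 12.35
tool_pos: [0.5638, -0.1958, 0.0935]
tool_rot: [180.0, -0.0, 45.5]
force: [-1.4, 1.2, 1.7]
grip_width: 0.0215
grasp_force: 50.0
[-2.23440360e-04 -4.25350215e-04 -6.89545182e-05] [0.0500478  0.19757023 0.00589938]
```

```bash
python3 -m crank '[{"x":0,"y":0,"z":0.0,"turn":0.05},{"x":0,"y":0,"z":0.0001,"turn":0.13},{"x":0,"y":0,"z":0.0002,"turn":0.21},{"x":0,"y":0,"z":0.0002,"turn":0.29},{"x":0,"y":0,"z":0.0003,"turn":0.37},{"x":0,"y":0,"z":0.0004,"turn":0.45},{"x":0,"y":0,"z":0.0005,"turn":0.53},{"x":0,"y":0,"z":0.0006,"turn":0.61},{"x":0,"y":0,"z":0.0006,"turn":0.66},{"x":0,"y":0,"z":0.0006,"turn":0.66}]'
python3 - <<'E'
from h import *
o=env.get_obs();print(toolshift([.5633,-.1957,.093]),o["wrist_torque"],o["qpos"])
E
```

```text
time_s: 13.6
tool_pos: [0.5639, -0.1956, 0.093]
tool_rot: [180.0, -0.0, 7.7]
force: [1.3, 0.7, 3.5]
grip_width: 0.0216
grasp_force: 50.0
[-5.92649354e-04  1.35298287e-05 -2.22629113e-05] [0.17781686 0.21351141 0.01757108] [ 23.88417496  18.81637051  -8.64232068 100.46652661   3.17467285
  60.91106    -68.13314903]
```

```bash
python3 -m crank '[{"x":0,"y":0,"z":0.0,"turn":0.06},{"x":0,"y":0,"z":0.0001,"turn":0.12},{"x":0,"y":0,"z":0.0001,"turn":0.18},{"x":0,"y":0,"z":0.0002,"turn":0.24},{"x":0,"y":0,"z":0.0003,"turn":0.3},{"x":0,"y":0,"z":0.0003,"turn":0.36},{"x":0,"y":0,"z":0.0004,"turn":0.42},{"x":0,"y":0,"z":0.0004,"turn":0.455},{"x":0,"y":0,"z":0.0004,"turn":0.455},{"x":0,"y":0,"z":0.0004,"turn":0.455}]'
python3 - <<'E'
from h import *
import pickle
o=env.get_obs();print(toolshift([.5633,-.1957,.0926]),o["wrist_torque"])
c=imaging.get_calibration("wrist"); im=imaging.read_camera("wrist")
cv2.imwrite("pics/w5.png",im[:,:,::-1]); pickle.dump(c,open("w5.pkl","wb"))
E
```

```text
time_s: 14.85
tool_pos: [0.5634, -0.1971, 0.0927]
tool_rot: [179.9, -0.0, -18.4]
force: [-3.5, -2.4, 5.9]
grip_width: 0.0216
grasp_force: 50.0
[-0.00053939 -0.00127567  0.00011561] [-0.40667616  0.66550404  0.2998137 ]
```

View pics/w5.png

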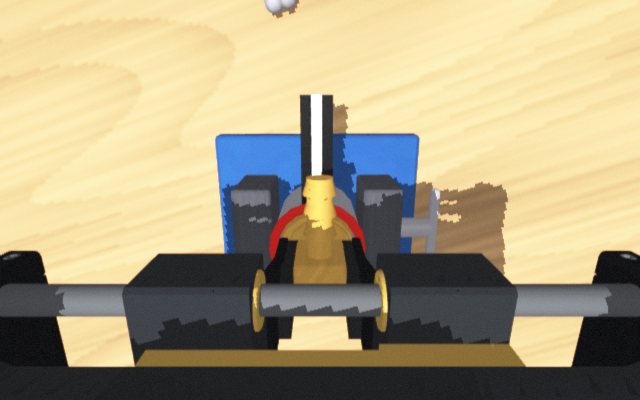

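The mark line runs vertically at columns 310–323 and the barb at about column 320, so the barb is parallel to the mark. I'll overshoot slightly for the springback and then release.

```bash
python3 -m crank '[{"x":0,"y":-0.0005,"z":0.0,"turn":0.03},{"x":0,"y":-0.001,"z":0.0,"turn":0.06},{"x":0,"y":-0.001,"z":0.0,"turn":0.065},{"x":0,"y":-0.001,"z":0.0,"turn":0.065}]'
python3 -m crank '[{"x":0,"y":0,"z":0,"turn":0},{"x":0,"y":0,"z":0,"turn":0},{"x":0,"y":0,"z":0,"turn":0},{"x":0,"y":0,"z":0,"turn":0}]' 0.05
python3 -m crank '[{"x":0,"y":0,"z":-0.02,"turn":0},{"x":0,"y":0,"z":-0.05,"turn":0},{"x":-0.02,"y":0,"z":-0.1,"turn":0},{"x":-0.04,"y":0,"z":-0.13,"turn":0},{"x":-0.04,"y":0,"z":-0.13,"turn":0},{"x":-0.04,"y":0,"z":-0.13,"turn":0}]'
python3 - <<'E'
from h import *
import pickle
env.get_obs()
c=imaging.get_calibration("wrist"); im=imaging.read_camera("wrist")
cv2.imwrite("pics/w6.png",im[:,:,::-1]); pickle.dump(c,open("w6.pkl","wb"))
u,v=proj(c,[.5633+.03,-.1957-.01,.08]).astype(int); print(u,v)
A=im[max(0,v-55):v+55,u-70:u+70];print(u-70,max(0,v-55),A.shape)
cv2.imwrite("pics/w6c.png",cv2.resize(A,None,fx=5,fy=5,interpolation=cv2.INTER_CUBIC)[:,:,::-1])
E
```

```text
time_s: 15.4
tool_pos: [0.5633, -0.197, 0.0926]
tool_rot: [179.8, -0.0, -22.1]
force: [-3.2, -4.0, 5.4]
grip_width: 0.0214
grasp_force: 50.0
time_s: 15.9
tool_pos: [0.5638, -0.1943, 0.0917]
tool_rot: [-180.0, 0.0, -22.1]
force: [-0.1, -0.3, -0.4]
grip_width: 0.0481
grasp_force: 0.0
time_s: 16.65
tool_pos: [0.5266, -0.1797, 0.2212]
tool_rot: [180.0, 0.0, -22.1]
force: [-0.5, 0.2, -1.5]
grip_width: 0.0502
grasp_force: 0.0
317 102
247 47 (110, 140, 3)
```

View pics/w6c.png

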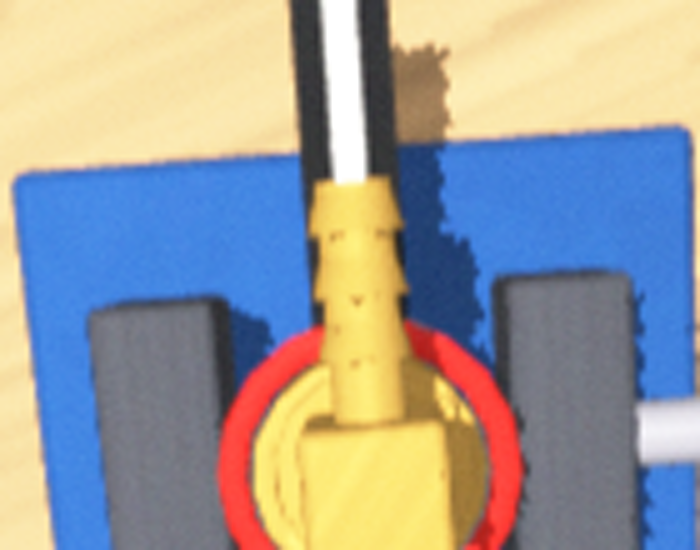

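The barb's centre line runs from crop (357,225) to (367,410), and the mark's from (340,0) to (349,180). They are nearly parallel, so I'll work out the angles.

Run:
```python
from h import *
import pickle
c=pickle.load(open("w6.pkl","rb")); im=cv2.imread("pics/w6.png").astype(int)
b,g,r=im[...,0],im[...,1],im[...,2]; v,u=np.mgrid[:400,:640]
def ang(m,z,n):
    C=[(m[y].nonzero()[0].min()/2+m[y].nonzero()[0].max()/2,y) for y in range(400) if m[y].any()]
    P=np.array([onz(c,a,y,z)[:2] for a,y in C]); vx,vy,x0,y0=cv2.fitLine(P.astype(np.float32),cv2.DIST_HUBER,0,.001,.001).ravel()
    print(n,len(C),C[0],C[-1],np.degrees(np.arctan(vy/vx)),(x0,y0))
ang((im.min(2)>170)&(u>305)&(u<325)&(v>20)&(v<82),.06,"mark")
ye=(r>150)&(r-b>90)&(g>110)
ang(ye&(u>305)&(u<333)&(v>85)&(v<110),.0945,"barb")
ang(ye&(u>300)&(u<345)&(v>134)&(v<150),.1065,"body")
s=imaging.get_calibration("scene");im=imaging.read_camera("scene")
cv2.imwrite("pics/s2.png",cv2.resize(im[185:285,170:310],None,fx=5,fy=5,interpolation=cv2.INTER_CUBIC)[:,:,::-1])
```

```text
mark 44 (np.float64(310.0), 28) (np.float64(316.5), 81) -18.058645 (np.float32(0.62585586), np.float32(-0.21657759))
barb 24 (np.float64(317.0), 86) (np.float64(319.0), 109) -18.553122 (np.float32(0.5963582), np.float32(-0.20734262))
body 15 (np.float64(321.5), 135) (np.float64(321.0), 149) -22.582663 (np.float32(0.5670993), np.float32(-0.1982516))
```

View pics/s2.png

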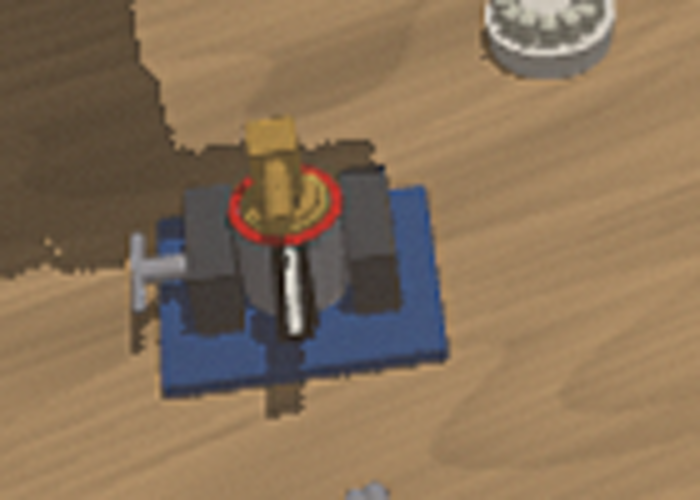

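The elbow stands upright on the insert, with its barb within about 0.5° of the mark (-18.6° against -18.1°). The arm is clear, so I'm handing in.

```bash
python3 -c "
from cell import env
print(env.sign_off())"
```

```text
the job is handed in; nothing more can be done
None
```

I handed the job in at about 17 s: the elbow is seated in the slot, screwed in until the barb lies within about 1° of the mark line, released and standing upright, and I did not touch the other objects.

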